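# Clamp a power module with the sunken fine-adjust knob

## Task

Put the finned power module, fins up, between the jaws of the module holder on the bench and let go of it. Then turn the small knob down in the holder's round well clockwise until the sliding jaw clamps the module firmly, with about 10 newtons (that is about 0.09 newton metres more at the knob than the same reading while it still turns freely), and let go. Close the jaw only with the knob, never squeeze the module with 20 newtons or more, do not force the gripper against the well, and leave the other things on the bench where they are.

Things in the scene. Friction and masses are not known exactly. Their poses are not given: they have to be found in the camera images.
- holder: Module holder, fixed to the bench: aluminium base plate 110 mm (its x) by 214 mm (its y), 12 mm thick; origin at the centre of the plate's underside, z up. In a row along its y lie the grey well block (centre y = -62 mm), the sliding jaw with its rubber pad, the free place for the module, and the steel back stop (54 mm long, 21 mm high) with low feet and two 11 mm high bolts behind it
- seat (a point): Point on the plate's top (12 mm above the bench) at x = 0, y = 20.5 mm of the holder, axes as the holder's: a module set down here clears jaw and stop. Pad face at y = -20.5 mm of this frame at knob 0. The back stop is fixed, but was bolted on by feel: its face is anywhere from y = +21.5 to +26.5 mm and is not measured, so the opening is 42 to 47 mm
- well: Grey square block 84 x 84 mm, 24 mm high, on the base plate, with a round well 66 mm across going down its full 24 mm to the plate. Origin on the well's axis at its floor (12 mm above the bench); rim at z = 24 mm in this frame. The gripper must not press on it with more than 12 N
- knob_grip (a point): Point on the knob's axis, 12 mm above the well's floor (24 mm above the bench). The knob is an upright black bar 26 mm long, 10 mm thick, from 2 to 20 mm above the floor (top 4 mm below the rim), on a steel disc 28 mm across, 2 mm high. The bar lies along this point's x (at knob 0 along the holder's x); pinch it across its 10 mm, along this point's y
- knob (a joint): Knob angle in rad: 0 at the start, growing clockwise seen from above, to 2.2. It turns freely at about 0.17 N m (held still up to 0.15 less is felt: compare like readings) and stays where left. Each rad drives the jaw 9 mm towards the stop (+y of the holder). The module meets the stop at 0.65 to 1.25 rad; then the clamping force climbs 54 N per rad and adds 0.009 N m per newton
- jaw: Sliding steel jaw, 54 mm long in x, 20 mm high; on its front a rubber pad 44 mm long, 2 to 20 mm above the plate, sprung at 6 N per mm. Origin on the plate's top at the middle of the unpressed pad's face; axes as the holder's. To be moved only by the knob: the gripper must not push it with more than 4 N
- module: Loose power module, 48 mm (its x) x 36 mm (its y) x 24 mm high, 0.08 to 0.17 kg: black case, aluminium fins on top. Origin at the centre of its underside, z up. It goes in with its x along the holder's x (either way round), so that the jaws close on its 36 mm width; grip it across its 48 mm length to keep the fingers clear of the jaws
- solder_spool: Loose spool of solder, 52 mm diameter, 44 mm high, standing, origin at its foot. Bystander
- flux_jar: Loose small jar, 48 mm diameter, 40 mm high, origin at its foot. Bystander
- tip_cleaner: Loose black pot with brass wool, 72 mm diameter, about 50 mm high, origin at its foot. Bystander
- screwdriver: Loose screwdriver, 160 mm long, lying along its x axis. Bystander
Not all that is in view belongs to the job. Several things have the shape of the holder; the one meant has the colours described above.

How it is judged:
On the way, in this order (a step that is already met when the one before it is completed fails the run):
1. the module stands in the holder between jaw and back stop, let go (z of module in the frame of holder between 0.009 and 0.0145 m and x of module in the frame of holder between -0.012 and 0.012 m and y of module in the frame of holder between 0.014 and 0.032 m and contact force between the fingers and module below 0.05 N and contact force between jaw and module below 3 N), for 0.2 s.
2. the knob has been turned until the jaw clamps the module with 5 to 16 N (contact force between jaw and module between 5 and 16 N), for 0.2 s.
At the end, for the whole second after the job is handed in: The module stands fins up flat on the holder's plate, square to the jaws (within 0.1 rad) and within 12 mm of their middle lengthwise, clamped between jaw and back stop with 5 to 16 N, at rest; the knob is let go and at rest (all of step 2 and z of module in the frame of holder between 0.009 and 0.0145 m and x of module in the frame of holder between -0.012 and 0.012 m and angle between module's own z axis and vertical below 0.1 rad and angle between the x axis of module and the x axis of holder, either way round below 0.1 rad and linear speed of module below 0.01 m/s and velocity of joint knob between -0.05 and 0.05 rad/s); the robot touches nothing.
It fails at once if the module is squeezed by the jaw with 20 N or more (contact force between jaw and module above 20 N).
It fails at once if the gripper presses on the well block with more than 12 N (contact force between any of the fingers, the arm and well above 12 N).
It fails at once if the jaw is pushed by the gripper instead of the knob (more than 4 N) (contact force between any of the fingers, the arm and jaw above 4 N).
It fails at once if a bystander is moved by more than 20 mm (distance of any of solder_spool, flux_jar, tip_cleaner, screwdriver from where it was at the start of the episode above 0.02 m).
It also fails if it takes over 64 s, if anything falls off the work surface, if the arm or the gripper's body presses on something with over 40 N, if the wrist force passes 120 N, or if a joint passes its speed limit or range.

## Robot

A 6-joint arm with a two-finger parallel gripper is mounted at the origin on the work surface. World frame = base frame: x ahead of the robot, y to its left, z up, the work surface at z = 0. Lengths are in m, angles in rad, forces in N, time in s.
With the tool pointing down it reaches from about 0.2 to 0.875 m from the base axis. Payload 3.4 kg.
Tool frame: the origin (TCP) lies at the very end of the fingers, on their centre line; the grasp point (between the pads) lies behind it (manip.tcp_to_grasp is the z of the grasp point in the tool frame, in m); z points along the fingers, y is the line along which they close (so a half turn about z gives the same grasp; the last joint's range is limited). The gripper opens to 94 mm and grips with 3 to 60 N. Pads are 16 mm wide; open, the fingers measure 119 mm over their backs; the gripper's body (75 mm by 177 mm) begins 78 mm behind the grasp point.
Start: joints at [-1.392, 0.276, 1.505, -0, 1.361, -0.121], TCP at [0.17, -0.549, 0.205] pointing down, gripper open.
Joint ranges: [-2.89, 2.89], [-0.75, 2.08], [0.22, 2.7], [-1.18, 4.32], [0.11, 2.71], [-2.7, 2.7]. Speed limits (rad/s): [2.57, 2.57, 3.14, 3.14, 3.14, 3.14].

## Interface

Orientations are given as a rotation vector (axis times angle).
In Python, from cell import telemetry, viewer, manip gives the robot as it stands. The module is installed in compiled form; this text tells all that it offers.
- The arm moves only by the shell command python3 -m handwheel 'ROWS' [FORCE]. ROWS is a JSON object of lists of equal length, an entry for each row: "fingers": the gripper command: -1 is shut, 1 is fully open, values between are in proportion; "delta_pos": the shift along the tool's x, y, z scaled (see below), a list of three; "spin": the turn about the tool's z scaled (see below). A call has 1 to 5 rows; each row is the pose to reach, as a shift and turn from the pose commanded when the call began, along the tool's axes at that moment; what a row does not reach only later rows make up. The controller multiplies each number of a shift by 30 cm and each number of a turn by 120 degrees. A row lasts 1/8 s, in which the tool goes at most 62.5 mm and 10.7 degrees, less where a joint would pass 70% of its speed; a pose out of reach is approached as far as the arm can. A call with a number of a shift or a turn outside -1 to 1 is refused whole. A call with a gripper value outside its range is refused whole. The fingers move at their own pace and stop on an object; FORCE is the grip in N (left out, the last holds). Time passes only in rows, so rows that repeat a pose let the fingers close. It gives the time, the measured TCP pose, the force, the opening and the grip force at its end, in the units of the state.
- telemetry.observe(): the state, without advancing time (a new reading comes with each control period).
- viewer.read_camera(name): name is "scene" or "top"; returns a dict with "color" (384x512x3 uint8, red, green, blue), "z_map" (384x512 float32, m along the optical axis (not along the pixel's ray), 0 where there is no reading), "K" (3x3 intrinsics, pixels), "world_to_cam" (4x4, takes a point from world to camera coordinates). Camera axes: x right, y down, z forward; pixel columns grow to the right and rows downward; lengths in m; the calibration is good to about 2 mm. A picture is of the moment at which its call begins.
- manip.hand_in(): hands the job in; it is judged then, once.
The state is a dict: "clock": time; "q": joint angles; "qd": joint speeds; "tau": joint torques, N m; "tcp_pos": TCP position; "eef_rot": TCP orientation; "wrist_force": force on the tool from outside, world axes, zero at the start; "moment": the same for the moment, N m; "finger_gap": opening from 0.0 (shut) to 1.0 (fully open); "finger_force": force on a finger pad.
Only numpy, scipy, OpenCV 4.12 (cv2) and the standard library are available. Lean on these libraries where they do the work, as an engineer would, in place of code of your own. Each camera call takes 0.05 s, during which the arm holds its last target. There are 200 camera calls.

## Working session

There is one attempt and no reset: what is moved stays moved. The work goes in short steps, Python scripts to look and compute and a shell command to move; the robot and the scene stay as the last step left them, time stands still between calls to the robot, and variables do not carry over. Pictures are saved under pics/ and viewed, at most 10 in all, crops included, and the job is handed in when it is done.

```bash
mkdir -p pics; python3 - <<'E'
from cell import telemetry, viewer, manip
import cv2,numpy as np
s=telemetry.observe();print(s, manip.tcp_to_grasp)
for n in("scene","top"):
    d=viewer.read_camera(n);np.savez(f"{n}0.npz",**d)
    cv2.imwrite(f"pics/{n}0.png",cv2.resize(d["color"][:,:,::-1],(800,600),interpolation=cv2.INTER_CUBIC))
    print(n,d["K"].tolist(),np.round(d["world_to_cam"],4).tolist())
E
```

```text
{'clock': 0.0, 'q': array([-1.39200291e+00,  2.76586662e-01,  1.50611061e+00, -9.29970197e-06,
        1.36068365e+00, -1.21031227e-01]), 'qd': array([-0.00017039,  0.00053626, -0.00144033, -0.00112493, -0.00127014,
       -0.00052532]), 'tau': array([ 1.29321033e-04, -4.04590631e+01, -2.37227333e+01,  6.99413102e-02,
        3.43082543e-02, -1.36761814e-04]), 'tcp_pos': array([ 0.16970203, -0.54880266,  0.20461847]), 'eef_rot': array([-3.10458943e+00, -4.68937473e-01,  9.53398989e-05]), 'wrist_force': array([-0.43086869,  0.27179767,  0.43523262]), 'moment': array([ 0.02361143, -0.02283483,  0.02003893]), 'finger_force': 0.0, 'finger_gap': 1.0005108860553464} -0.0188
scene [[430.5256858898548, 0.0, 259.24305043794243], [0.0, 430.5256858898548, 189.78735176450755], [0.0, 0.0, 1.0]] [[0.5571, 0.8304, -0.0087, -0.4208], [0.7184, -0.4871, -0.4965, -0.3123], [-0.4166, 0.2703, -0.868, 1.3683], [0.0, 0.0, 0.0, 1.0]]
top [[389.4033488053811, 0.0, 251.48419855928765], [0.0, 389.4033488053811, 188.80252331356016], [0.0, 0.0, 1.0]] [[-0.0108, -0.9999, 0.0045, 0.1229], [-0.9848, 0.0098, -0.1732, 0.5767], [0.1732, -0.0063, -0.9849, 1.0102], [0.0, 0.0, 0.0, 1.0]]
```

View pics/scene0.png

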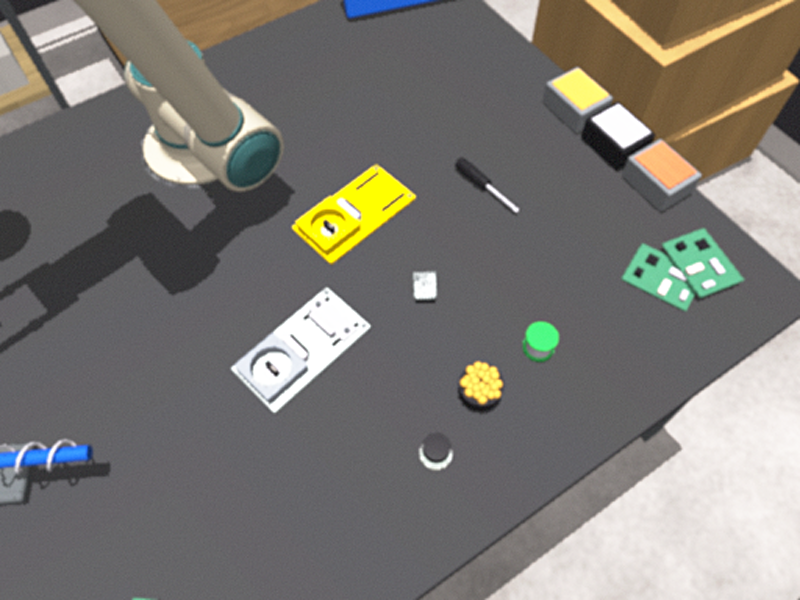

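View pics/top0.png

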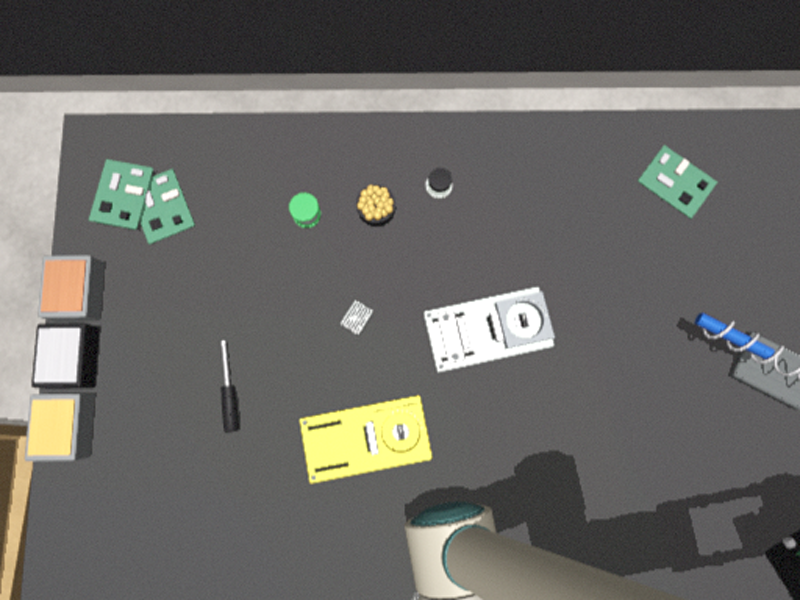

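Scene view: the grey/white holder is at about (300,350), with its well at (272,368); the module is at (425,286) and the yellow decoy at (355,212). Top view: holder at (490,330), well at (525,320), stop on the left, module at (357,318), bystanders well clear.

```bash
cat > h.py <<'E'
import numpy as np,cv2
def cast(d,uv,z):
    uv=np.atleast_2d(np.asarray(uv,float));T=d["world_to_cam"];R=T[:3,:3];c=-R.T@T[:3,3]
    r=np.c_[uv,np.ones(len(uv))]@np.linalg.inv(d["K"]).T@R
    return c+r*((z-c[2])/r[:,2])[:,None]
def cloud(d):
    h,w=d["z_map"].shape;u,v=np.meshgrid(np.arange(w),np.arange(h))
    p=np.stack([u,v,np.ones_like(u)],-1)@np.linalg.inv(d["K"]).T*d["z_map"][...,None]
    T=d["world_to_cam"];return (p-T[:3,3])@T[:3,:3]
def rect(p):
    (c,s,a)=cv2.minAreaRect((p[:,:2]*1000).astype(np.float32));return np.round(c,1),np.round(s,1),round(a,1)
E
python3 - <<'E'
from h import *
for n,win in (("top",{"mod":(210,185,250,220),"hold":(262,178,362,242)}),("scene",{"mod":(255,165,288,200),"hold":(140,178,245,268)})):
    d=np.load(n+"0.npz");P=cloud(d);hsv=cv2.cvtColor(d["color"],cv2.COLOR_RGB2HSV)
    for k,(a,b,c,e) in win.items():
        m=np.zeros(P.shape[:2],bool);m[b:e,a:c]=True
        m&=(P[...,2]>0.006)&(d["z_map"]>0)
        zs=P[m][:,2]
        print(n,k,m.sum(),"z pct",np.round(np.percentile(zs,[5,25,50,75,95])*1000,1),"rect cloud",*rect(P[m]))
        if k=="mod":
            t=m&(hsv[...,2]>110)
            v,u=np.nonzero(t);print("  top rect cast",*rect(cast(d,np.c_[u,v],.024)))
        else:
            w=m&(P[...,2]>0.031)&(P[...,2]<.045);print("  high",w.sum(),*rect(P[w]))
            bl=m&(hsv[...,2]<70);v,u=np.nonzero(bl)
            nn,lab,st,ce=cv2.connectedComponentsWithStats(bl.astype(np.uint8))
            for i in range(1,nn):
                if st[i,4]>5:
                    v,u=np.nonzero(lab==i);print("  dark",st[i].tolist(),rect(cast(d,np.c_[u,v],.032)))
d=np.load("top0.npz")
a=cv2.resize(d["color"][175:245,205:365,::-1],(800,350),interpolation=cv2.INTER_CUBIC);cv2.imwrite("pics/crop0.png",a)
E
```

```text
top mod 239 z pct [13.6 16.5 19.3 23.5 25.8] rect cloud [545.  182.4] [36.1 48.5] 57.0
  top rect cast [544.2 182.1] [37.4 48.9] 57.7
top hold 3021 z pct [ 9.  11.4 13.7 28.6 36.9] rect cloud [535.1 -50.6] [133.4 214.5] 11.8
  high 677 [528.6 -76.9] [ 84.3 159.4] 12.0
  dark [312, 203, 5, 13, 22] (array([523.1, -54.3]), array([34.6,  4.6]), 13.8)
scene mod 246 z pct [ 7.9 17.7 19.9 24.6 27.6] rect cloud [533.2 188.3] [56.3 91.2] 80.4
  top rect cast [546.9 182.1] [38.4 53.7] 55.8
scene hold 3242 z pct [ 9.9 13.  15.8 32.1 38.5] rect cloud [508.9 -55.6] [271.3 257.7] 61.1
  high 850 [527.8 -76.1] [ 86.8 159.5] 11.9
```

View pics/crop0.png

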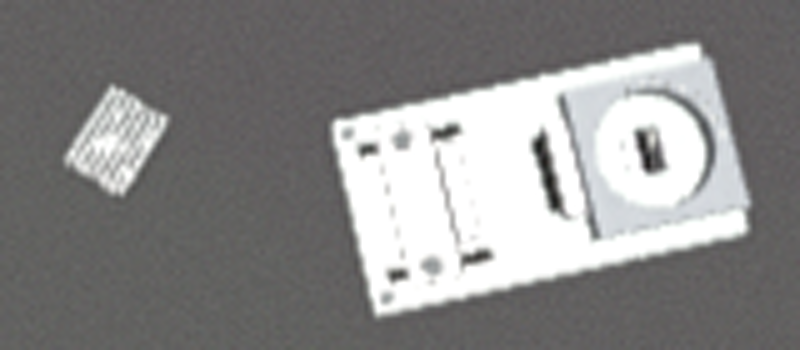

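The crop shows the module at about (117,140). The holder's well and knob are at (653,150), the jaw at (555,175) and the stop at (440,195). Next I refine the holder axis using edges at known heights.

```bash
python3 - <<'E'
from h import *
for n,(a,b,c,e) in (("top",(262,178,362,242)),("scene",(140,178,245,268))):
    d=np.load(n+"0.npz");P=cloud(d);g=cv2.cvtColor(d["color"],cv2.COLOR_RGB2GRAY);hsv=cv2.cvtColor(d["color"],cv2.COLOR_RGB2HSV)
    m=np.zeros(g.shape,np.uint8);m[b:e,a:c]=(g[b:e,a:c]>115)
    cs,_=cv2.findContours(m,cv2.RETR_EXTERNAL,cv2.CHAIN_APPROX_NONE);k=max(cs,key=cv2.contourArea)[:,0]
    print(n,"plate@12",*rect(cast(d,k,.012)))
    # grey block top: blue-grey, moderately saturated
    bl=(hsv[...,1]>14)&(hsv[...,2]>110)&(m>0);bl=cv2.morphologyEx(bl.astype(np.uint8),cv2.MORPH_OPEN,np.ones((2,2)))
    cs,_=cv2.findContours(bl,cv2.RETR_EXTERNAL,cv2.CHAIN_APPROX_NONE);k=max(cs,key=cv2.contourArea)[:,0]
    print("  block@36",*rect(cast(d,k,.036)))
    ins=(g<90).astype(np.uint8);nn,lab,st,ce=cv2.connectedComponentsWithStats(ins[b:e,a:c])
    for i in range(1,nn):
        if 6<st[i,4]<200: print("  dark",st[i].tolist(),np.round(cast(d,ce[i]+[a,b],.032)[0]*1000,1))
E
```

```text
top plate@12 [523.1 -54.8] [115.3 222. ] 12.0Traceback (most recent call last):
  File "<stdin>", line 9, in <module>
ValueError: max() iterable argument is empty
```

```bash
H="python3 -m handwheel"
$H '{"fingers":[1,1,1,1,1],"delta_pos":[[0.638,-0.653,0],[0.638,-0.653,0],[0.638,-0.653,0],[0.638,-0.653,0],[0.638,-0.653,0]],"spin":[0,0,0,0,0]}' 15
$H '{"fingers":[1,1,1,1,1],"delta_pos":[[0.638,-0.653,0],[0.638,-0.653,0],[0.638,-0.653,0],[0.638,-0.653,0],[0.638,-0.653,0]],"spin":[0,0,0,0,0]}'
$H '{"fingers":[1,1,1,1,1],"delta_pos":[[0.638,-0.653,0],[0.638,-0.653,0],[0.638,-0.653,0],[0.638,-0.653,0],[0.638,-0.653,0]],"spin":[-0.08,-0.16,-0.24,-0.332,-0.332]}'
$H '{"fingers":[1,1],"delta_pos":[[0,0,0.2],[0,0,0.2]],"spin":[0,0]}'
python3 - <<'E'
from h import *
from cell import telemetry,viewer
from scipy.spatial.transform import Rotation as R
s=telemetry.observe();M=R.from_rotvec(s["eef_rot"]).as_matrix();print(s["clock"],s["tcp_pos"],s["q"],np.degrees(np.arctan2(M[1,1],M[0,1])))
d=viewer.read_camera("scene");cv2.imwrite("pics/s1.png",cv2.resize(d["color"][100:260,180:380,::-1],(750,600),interpolation=cv2.INTER_CUBIC))
E
```

```text
clock: 0.72
tcp_pos: [0.2953, -0.3022, 0.2053]
eef_rot: [-3.104, -0.473, -0.0]
wrist_force: [-0.4, -0.9, -0.7]
finger_gap: 0.999
finger_force: 0.0
clock: 1.35
tcp_pos: [0.4204, -0.0589, 0.2053]
eef_rot: [-3.105, -0.475, -0.0]
wrist_force: [-0.4, -1.6, -0.4]
finger_gap: 0.998
finger_force: 0.0
clock: 1.98
tcp_pos: [0.5456, 0.1846, 0.2045]
eef_rot: [-2.758, -1.503, 0.001]
wrist_force: [-0.7, -0.0, 0.1]
finger_gap: 1.002
finger_force: 0.0
clock: 2.22
tcp_pos: [0.5403, 0.1804, 0.1412]
eef_rot: [-2.759, -1.497, 0.018]
wrist_force: [-0.2, 0.3, 1.2]
finger_gap: 1.0
finger_force: 0.0
2.225 [0.54033062 0.18043224 0.14115893] [ 2.00578142e-01  3.17471595e-01  1.60982958e+00 -6.48922967e-04
  1.22624762e+00  7.77323740e-01] -33.03436633145612
```

```bash
H="python3 -m handwheel"
$H '{"fingers":[1,1,1,1],"delta_pos":[[0,0,0.15],[0,0,0.3],[0,0,0.3],[0,0,0.3]],"spin":[0,0,0,0]}'
python3 - <<'E'
from h import *
from cell import telemetry,viewer
s=telemetry.observe();print(s["tcp_pos"])
d=viewer.read_camera("scene");cv2.imwrite("pics/s1.png",cv2.resize(d["color"][120:240,200:360,::-1],(800,600),interpolation=cv2.INTER_CUBIC))
E
```

```text
clock: 2.78
tcp_pos: [0.5471, 0.1817, 0.0582]
eef_rot: [2.76, 1.497, 0.007]
wrist_force: [-0.3, -0.3, -0.3]
finger_gap: 1.001
finger_force: 0.0
[0.54712367 0.18165187 0.05823189]
```

View pics/s1.png

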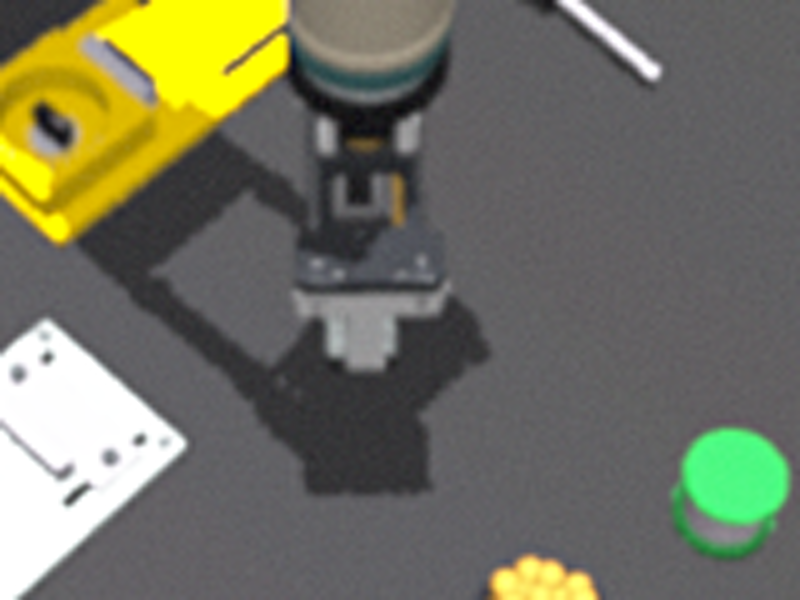

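The near finger hides the module at about (365,330), and the tool is centred over it. I descend and close.

```bash
H="python3 -m handwheel"
$H '{"fingers":[1,1,1],"delta_pos":[[0,0,0.17],[0,0,0.17],[0,0,0.17]],"spin":[0,0,0]}'
$H '{"fingers":[-1,-1,-1,-1,-1],"delta_pos":[[0,0,0],[0,0,0],[0,0,0],[0,0,0],[0,0,0]],"spin":[0,0,0,0,0]}' 15
```

```text
clock: 3.2
tcp_pos: [0.5465, 0.182, 0.0065]
eef_rot: [2.76, 1.499, 0.005]
wrist_force: [0.5, -1.3, 0.3]
finger_gap: 0.997
finger_force: 0.0
clock: 3.82
tcp_pos: [0.5446, 0.1817, 0.0044]
eef_rot: [-2.761, -1.499, 0.001]
wrist_force: [-1.0, 0.1, 2.1]
finger_gap: 0.513
finger_force: 14.9
```

```bash
H="python3 -m handwheel"
$H '{"fingers":[-1,-1,-1],"delta_pos":[[0,0,-0.1],[0,0,-0.233],[0,0,-0.233]],"spin":[0,0,0]}'
$H '{"fingers":[-1,-1,-1,-1,-1],"delta_pos":[[-0.16,0.08,0],[-0.32,0.16,0],[-0.48,0.24,0],[-0.646,0.317,0],[-0.646,0.317,0]],"spin":[-0.08,-0.16,-0.24,-0.32,-0.375]}'
$H '{"fingers":[-1,-1,-1],"delta_pos":[[0,0,0],[0,0,0],[0,0,0]],"spin":[0,0,0]}'
python3 - <<'E'
from h import *
from cell import telemetry,viewer
from scipy.spatial.transform import Rotation as R
s=telemetry.observe();M=R.from_rotvec(s["eef_rot"]).as_matrix();print(s["clock"],s["tcp_pos"],s["q"],np.degrees(np.arctan2(M[1,1],M[0,1])),s["finger_gap"])
for n,(a,b,c,e) in (("top",(255,170,365,250)),("scene",(130,145,250,265))):
    d=viewer.read_camera(n);np.savez(n+"2.npz",**d);cr=d["color"][b:e,a:c,::-1];f=400/cr.shape[1]
    cv2.imwrite(f"pics/{n}2.png",cv2.resize(cr,None,fx=f,fy=f,interpolation=cv2.INTER_CUBIC))
A=cv2.imread("pics/top2.png");B=cv2.imread("pics/scene2.png");h=max(len(A),len(B))
p=lambda x:np.vstack([x,np.zeros((h-len(x),x.shape[1],3),np.uint8)])
cv2.imwrite("pics/both2.png",np.hstack([p(A),p(B)])[:600,:800])
E
```

```text
clock: 4.2
tcp_pos: [0.5472, 0.1822, 0.0771]
eef_rot: [2.759, 1.499, 0.01]
wrist_force: [0.0, 0.1, -0.6]
finger_gap: 0.513
finger_force: 15.0
clock: 4.82
tcp_pos: [0.5175, -0.0361, 0.0728]
eef_rot: [-1.977, -2.44, 0.004]
wrist_force: [0.8, 0.1, -1.2]
finger_gap: 0.514
finger_force: 15.0
clock: 5.2
tcp_pos: [0.519, -0.0319, 0.074]
eef_rot: [-1.976, -2.442, 0.0]
wrist_force: [0.5, 0.1, -1.8]
finger_gap: 0.506
finger_force: 15.0
5.2 [ 0.51896762 -0.03189041  0.07401211] [-1.95229399e-01  3.05324772e-01  1.81985567e+00 -2.78585919e-05
  1.01699690e+00 -4.05365723e-01] 12.040767650789444 0.5057502773263345
```

View pics/both2.png

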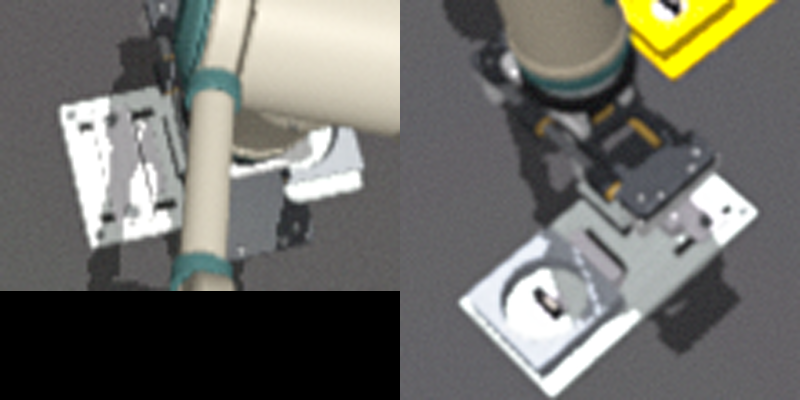

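Scene part (right): the tool is over the free place at about (670,200), but the gripper hides the module. Top part: the forearm blocks the view. I go down to just above the jaws and take a close look.

```bash
H="python3 -m handwheel"
$H '{"fingers":[-1,-1,-1],"delta_pos":[[0,0,0.09],[0,0,0.09],[0,0,0.09]],"spin":[0,0,0]}'
python3 - <<'E'
from h import *
from cell import telemetry,viewer
s=telemetry.observe();print(s["tcp_pos"])
d=viewer.read_camera("scene");np.savez("scene3.npz",**d)
cr=d["color"][170:245,165:265,::-1]
cr=np.clip(255*(cr/255.)**.5,0,255).astype(np.uint8)
I=cv2.resize(cr,None,fx=8,fy=8,interpolation=cv2.INTER_CUBIC)
# overlay predicted: module bottom corners at current pose, pad/stop lines at their heights
O=np.array([.5232,-.0532]);X=np.array([.978,.208]);Y=np.array([-.208,.978])
def pj(xy,z):
    p=d["K"]@((d["world_to_cam"]@np.r_[xy,z,1])[:3]);p=p[:2]/p[2];return tuple(int(v) for v in ((p-[165,170])*8+4))
t=s["tcp_pos"]
for z,c in((t[2]-.0045,(0,0,255)),(t[2]+.0195,(0,255,255))):
    q=[pj(t[:2]+a*X*.024+b*Y*.018,z) for a,b in((1,1),(1,-1),(-1,-1),(-1,1))]
    cv2.polylines(I,[np.array(q)],True,c,1)
cv2.line(I,pj(O+X*.022,.032),pj(O-X*.022,.032),(255,0,0),1)
for y in(.042,.047):cv2.line(I,pj(O+X*.027+y*Y,.033),pj(O-X*.027+y*Y,.033),(0,255,0),1)
cv2.imwrite("pics/s3.png",I[:600,:800])
E
```

```text
clock: 5.68
tcp_pos: [0.5195, -0.0325, 0.0478]
eef_rot: [1.976, 2.442, 0.0]
wrist_force: [0.7, 0.2, -1.4]
finger_gap: 0.508
finger_force: 15.0
[ 0.51947802 -0.03252495  0.04780369]
```

View pics/s3.png

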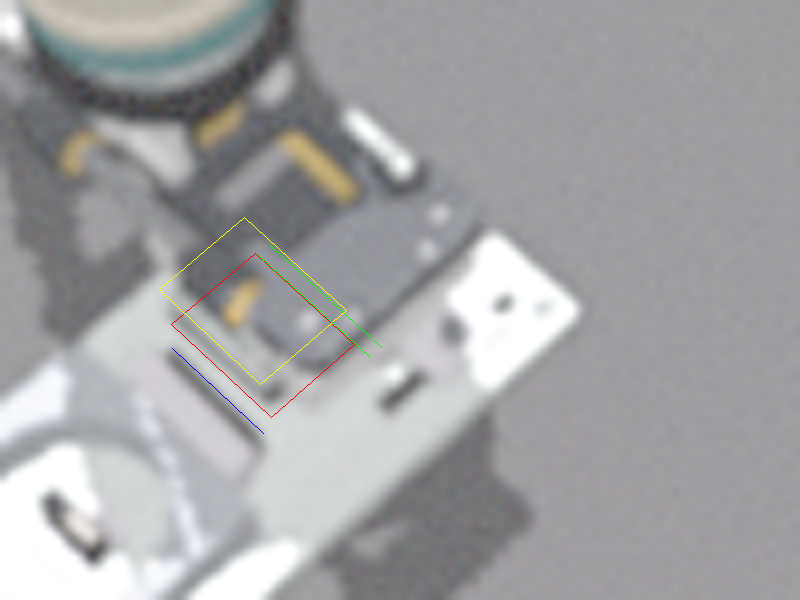

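The picture shows the predicted pad line (173,348)-(263,432) within about 1 mm of the real pad strip. The module corner is near (275,390), so the module clears the pad. I descend and watch the force.

```bash
H="python3 -m handwheel"
$H '{"fingers":[-1,-1],"delta_pos":[[0,0,0.05],[0,0,0.05]],"spin":[0,0]}'
$H '{"fingers":[-1,-1,-1],"delta_pos":[[0,0,0.025],[0,0,0.04],[0,0,0.04]],"spin":[0,0,0]}'
```

```text
clock: 5.98
tcp_pos: [0.518, -0.0325, 0.0313]
eef_rot: [-1.975, -2.44, 0.002]
wrist_force: [0.5, 0.9, -1.3]
finger_gap: 0.51
finger_force: 15.0
clock: 6.35
tcp_pos: [0.5187, -0.0326, 0.0199]
eef_rot: [-1.976, -2.441, 0.001]
wrist_force: [-1.1, -0.1, -1.6]
finger_gap: 0.511
finger_force: 15.0
```

```bash
H="python3 -m handwheel"
$H '{"fingers":[-1,-1,-1],"delta_pos":[[0,0,0.01],[0,0,0.011],[0,0,0.011]],"spin":[0,0,0]}'
$H '{"fingers":[0.1,0.4,0.4],"delta_pos":[[0,0,0],[0,0,0],[0,0,0]],"spin":[0,0,0]}'
$H '{"fingers":[0.4,0.4,0.4,0.4],"delta_pos":[[0,0,-0.08],[0,0,-0.2],[0,0,-0.25],[0,0,-0.25]],"spin":[0,0,0,0]}'
```

```text
clock: 6.72
tcp_pos: [0.5192, -0.0327, 0.0171]
eef_rot: [1.977, 2.442, 0.0]
wrist_force: [0.4, 0.2, -1.8]
finger_gap: 0.508
finger_force: 15.0
clock: 7.1
tcp_pos: [0.5193, -0.0327, 0.0172]
eef_rot: [1.976, 2.441, 0.0]
wrist_force: [-1.0, 0.1, -0.6]
finger_gap: 0.693
finger_force: 0.0
clock: 7.6
tcp_pos: [0.5198, -0.0328, 0.0928]
eef_rot: [1.975, 2.44, 0.002]
wrist_force: [0.8, -1.0, -0.8]
finger_gap: 0.698
finger_force: 0.0
```

```bash
H="python3 -m handwheel"
$H '{"fingers":[-0.45,-0.45,-0.45,-0.45,-0.45],"delta_pos":[[-0.1,0,0],[-0.2,0,0],[-0.276,0,0],[-0.276,0,0],[-0.276,0,0]],"spin":[-0.08,-0.16,-0.24,-0.32,-0.4]}'
$H '{"fingers":[-0.45,-0.45,-0.45,-0.45,-0.45],"delta_pos":[[0,0,0],[0,0,0],[0,0,0],[0,0,0],[0,0,0]],"spin":[-0.08,-0.16,-0.24,-0.32,-0.35]}'
python3 - <<'E'
from h import *
from cell import telemetry,viewer
from scipy.spatial.transform import Rotation as R
s=telemetry.observe();M=R.from_rotvec(s["eef_rot"]).as_matrix();t=s["tcp_pos"];print(t,s["q"],np.degrees(np.arctan2(M[1,1],M[0,1])),s["finger_gap"])
d=viewer.read_camera("scene");np.savez("scene4.npz",**d)
cr=np.clip(255*(d["color"][160:265,140:280,::-1]/255.)**.6,0,255).astype(np.uint8)
f=5.7;I=cv2.resize(cr,None,fx=f,fy=f,interpolation=cv2.INTER_CUBIC)
O=np.array([.5232,-.0532]);X=np.array([.978,.208]);Y=np.array([-.208,.978])
def pj(xy,z):
    p=d["K"]@((d["world_to_cam"]@np.r_[xy,z,1])[:3]);p=p[:2]/p[2];return tuple(int(v) for v in ((p-[140,160]+.5)*f))
def box(c,a,b,z,col):
    cv2.polylines(I,[np.array([pj(c+i*X*a+j*Y*b,z) for i,j in((1,1),(1,-1),(-1,-1),(-1,1))])],True,col,1)
box(O+.021*Y,.024,.018,.036,(0,0,255))
box(O-.062*Y,.013,.005,.032,(0,255,0))
box(O-.062*Y,.042,.042,.036,(255,0,0))
cv2.imwrite("pics/s4.png",I[:600,:800])
E
```

```text
clock: 8.22
tcp_pos: [0.5352, -0.1138, 0.0901]
eef_rot: [-0.805, -3.033, -0.0]
wrist_force: [-0.2, -0.3, 0.4]
finger_gap: 0.278
finger_force: 0.0
clock: 8.85
tcp_pos: [0.5352, -0.1133, 0.0902]
eef_rot: [0.333, -3.121, -0.002]
wrist_force: [-0.5, -0.3, 0.3]
finger_gap: 0.275
finger_force: 0.0
[ 0.53521543 -0.11331337  0.09022972] [-3.35756486e-01  3.26102774e-01  1.73842143e+00 -1.20364083e-04
  1.08026266e+00 -2.11880972e+00] 102.16455790211629 0.27545627038994475
```

View pics/s4.png

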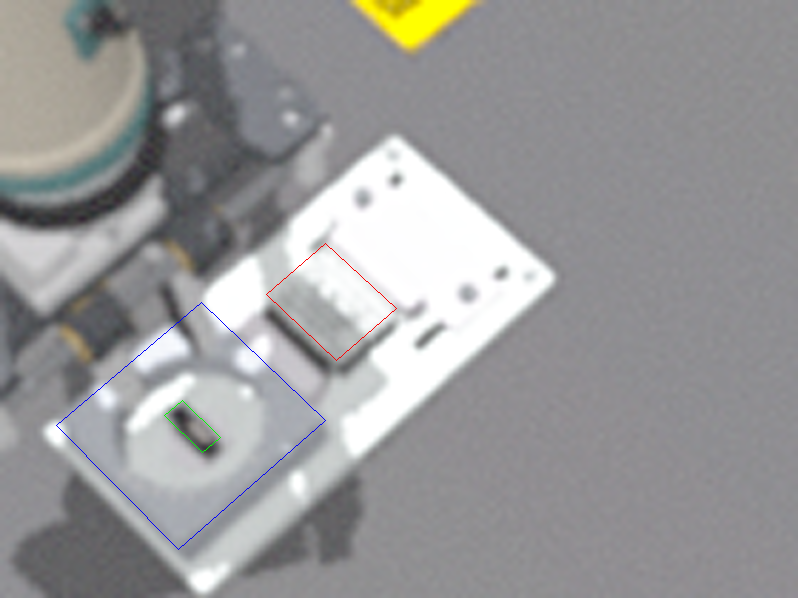

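The module sits square in the holder, its top within about 1 mm of the predicted box at (330,300). The knob at (192,432) agrees with the estimate to about 1 mm. I descend into the well.

```bash
H="python3 -m handwheel"
$H '{"fingers":[-0.45,-0.45,-0.45],"delta_pos":[[-0.005,0,0.1],[-0.005,0,0.16],[-0.005,0,0.16]],"spin":[0,0,0]}'
$H '{"fingers":[-0.45,-0.45,-0.45,-0.45],"delta_pos":[[0,0,0.025],[0,0,0.05],[0,0,0.075],[0,0,0.075]],"spin":[0,0,0,0]}'
```

```text
clock: 9.28
tcp_pos: [0.5357, -0.1127, 0.0416]
eef_rot: [0.327, -3.119, -0.004]
wrist_force: [1.0, 0.5, -0.5]
finger_gap: 0.273
finger_force: 0.0
clock: 9.78
tcp_pos: [0.5374, -0.1132, 0.021]
eef_rot: [0.329, -3.123, -0.001]
wrist_force: [-0.5, 0.2, 0.7]
finger_gap: 0.272
finger_force: 0.0
```

```bash
H="python3 -m handwheel"
$H '{"fingers":[-0.45,-1,-1,-1,-1],"delta_pos":[[0,0,0.006],[0,0,0.006],[0,0,0.006],[0,0,0.006],[0,0,0.006]],"spin":[0,0,0,0,0]}' 40
python3 -c "
from cell import telemetry
s=telemetry.observe();print(s['tcp_pos'],s['wrist_force'],s['moment'],s['tau'],s['finger_gap'],s['finger_force'])"
```

```text
clock: 10.4
tcp_pos: [0.5378, -0.1126, 0.0199]
eef_rot: [-0.328, 3.124, 0.002]
wrist_force: [-0.5, 5.0, 2.5]
finger_gap: 0.101
finger_force: 40.0
[ 0.53775912 -0.11259165  0.01992819] [-0.51048197  5.00453199  2.50181646] [ 0.84527887 -0.10409161  0.00304662] [-2.19632618e+00 -4.07216406e+01 -1.79081458e+01 -1.23524722e+00
 -4.93194368e-01 -2.36919016e-02] 0.10062118390675769 40.00202536582947
```

```bash
H="python3 -m handwheel"
cat > m.py <<'E'
from cell import telemetry
import numpy as np
from scipy.spatial.transform import Rotation as R
s=telemetry.observe();M=R.from_rotvec(s["eef_rot"]).as_matrix()
print("== yaw",round((102.16-np.degrees(np.arctan2(M[1,1],M[0,1])))*np.pi/180,3),"Mz",np.round(s["moment"],3),"tau6",round(s["tau"][5],3),"F",np.round(s["wrist_force"],1),"grip",round(s["finger_force"],1),round(s["finger_gap"]*94,1),"qd6",round(s["qd"][5],2),"p",np.round(s["tcp_pos"][:2],4))
E
$H '{"fingers":[-1,-1,-1],"delta_pos":[[0,0.003,0],[0,0.003,0],[0,0.003,0]],"spin":[0.024,0.048,0.072]}'|tail -0;python3 m.py
$H '{"fingers":[-1,-1],"delta_pos":[[0,0,0],[0,0,0]],"spin":[0.024,0.048]}'|tail -0;python3 m.py
$H '{"fingers":[-1,-1],"delta_pos":[[0,0,0],[0,0,0]],"spin":[0.024,0.048]}'|tail -0;python3 m.py
$H '{"fingers":[-1,-1],"delta_pos":[[0,0,0],[0,0,0]],"spin":[0.024,0.048]}'|tail -0;python3 m.py
```

```text
== yaw 0.154 Mz [ 0.42  -0.078  0.146] tau6 -0.155 F [1.1 0.8 1.9] grip 40.0 9.8 qd6 0.4 p [ 0.5378 -0.1128]
== yaw 0.254 Mz [ 0.264 -0.114  0.219] tau6 -0.155 F [-0.8  1.2  2.4] grip 40.0 10.0 qd6 0.4 p [ 0.5378 -0.1129]
== yaw 0.355 Mz [ 0.088 -0.065  0.096] tau6 -0.154 F [-0.3  0.8  1.6] grip 40.0 9.6 qd6 0.4 p [ 0.5378 -0.1131]
== yaw 0.455 Mz [ 0.184 -0.028  0.225] tau6 -0.146 F [ 0.2 -0.2  1. ] grip 40.0 9.8 qd6 0.4 p [ 0.5378 -0.1133]Exception ignored on flushing sys.stdout:
BrokenPipeError: [Errno 32] Broken pipe
Exception ignored on flushing sys.stdout:
BrokenPipeError: [Errno 32] Broken pipe
Exception ignored on flushing sys.stdout:
BrokenPipeError: [Errno 32] Broken pipe
Exception ignored on flushing sys.stdout:
BrokenPipeError: [Errno 32] Broken pipe
```

```bash
H="python3 -m handwheel"
$H '{"fingers":[-1,-1],"delta_pos":[[0,0,0],[0,0,0]],"spin":[0.024,0.048]}'>/dev/null;python3 m.py
$H '{"fingers":[-1,-1],"delta_pos":[[0,0,0],[0,0,0]],"spin":[0.024,0.048]}'>/dev/null;python3 m.py
$H '{"fingers":[-1,-1],"delta_pos":[[0,0,0],[0,0,0]],"spin":[0.024,0.048]}'>/dev/null;python3 m.py
```

```text
== yaw 0.556 Mz [ 0.006 -0.     0.18 ] tau6 -0.145 F [ 0.7 -0.3  2. ] grip 40.0 9.7 qd6 0.4 p [ 0.5377 -0.1134]
== yaw 0.656 Mz [-0.076  0.009  0.165] tau6 -0.144 F [-0.2  0.4  2.1] grip 40.0 9.4 qd6 0.4 p [ 0.5376 -0.1136]
== yaw 0.756 Mz [-0.151  0.062  0.198] tau6 -0.144 F [-1.8 -0.6  1.3] grip 40.0 9.7 qd6 0.4 p [ 0.5376 -0.1138]
```

```bash
H="python3 -m handwheel"
$H '{"fingers":[-1,-1],"delta_pos":[[0,0,0],[0,0,0]],"spin":[0.024,0.048]}'>/dev/null;python3 m.py
$H '{"fingers":[-1],"delta_pos":[[0,0,0]],"spin":[0.024]}'>/dev/null;python3 m.py
```

```text
== yaw 0.857 Mz [-0.211  0.078  0.229] tau6 -0.124 F [-1.3 -0.9  1.6] grip 40.0 9.7 qd6 0.4 p [ 0.5375 -0.1139]
== yaw 0.907 Mz [-0.226  0.09   0.255] tau6 -0.101 F [-0.9 -1.1  2. ] grip 40.1 9.8 qd6 0.4 p [ 0.5374 -0.114 ]
```

```bash
H="python3 -m handwheel"
$H '{"fingers":[-1],"delta_pos":[[0,0,0]],"spin":[0.024]}'>/dev/null;python3 m.py
$H '{"fingers":[-1],"delta_pos":[[0,0,0]],"spin":[0.024]}'>/dev/null;python3 m.py
```

```text
== yaw 0.957 Mz [-0.272  0.09   0.236] tau6 -0.078 F [-0.9 -1.9  1.8] grip 40.1 9.5 qd6 0.4 p [ 0.5374 -0.114 ]
== yaw 1.007 Mz [-0.364  0.145  0.27 ] tau6 -0.056 F [-0.6 -2.1  2.5] grip 40.1 9.7 qd6 0.4 p [ 0.5374 -0.1141]
```

```bash
H="python3 -m handwheel"
$H '{"fingers":[-1,-1],"delta_pos":[[0,0,0],[0,0,0]],"spin":[0,0]}'>/dev/null;python3 m.py
$H '{"fingers":[-0.5,-0.5,-0.5],"delta_pos":[[0,0,0],[0,0,0],[0,0,0]],"spin":[0,0,0]}'>/dev/null;python3 m.py
$H '{"fingers":[-0.5,-0.5,-0.5,-0.5,-0.5],"delta_pos":[[0,0,-0.05],[0,0,-0.2],[0,0,-0.4],[0,0,-0.6],[0,0,-0.6]],"spin":[0,0,0,0,0]}'
python3 - <<'E'
from h import *
from cell import viewer
d=viewer.read_camera("scene")
cr=np.clip(255*(d["color"][160:265,140:280,::-1]/255.)**.6,0,255).astype(np.uint8)
cv2.imwrite("pics/s5.png",cv2.resize(cr,None,fx=5.7,fy=5.7,interpolation=cv2.INTER_CUBIC)[:600,:800])
E
```

```text
== yaw 1.006 Mz [-0.906  0.335  0.223] tau6 0.185 F [-2.4 -4.2  2.2] grip 40.0 9.5 qd6 0.0 p [ 0.5373 -0.114 ]
== yaw 1.008 Mz [ 0.019 -0.178  0.018] tau6 -0.001 F [ 0.1 -0.3  0.7] grip 0.0 23.2 qd6 0.0 p [ 0.5378 -0.1121]
clock: 14.15
tcp_pos: [0.5411, -0.1134, 0.2063]
eef_rot: [1.212, 2.885, 0.002]
wrist_force: [0.4, -0.9, 0.3]
finger_gap: 0.249
finger_force: 0.0
```

View pics/s5.png

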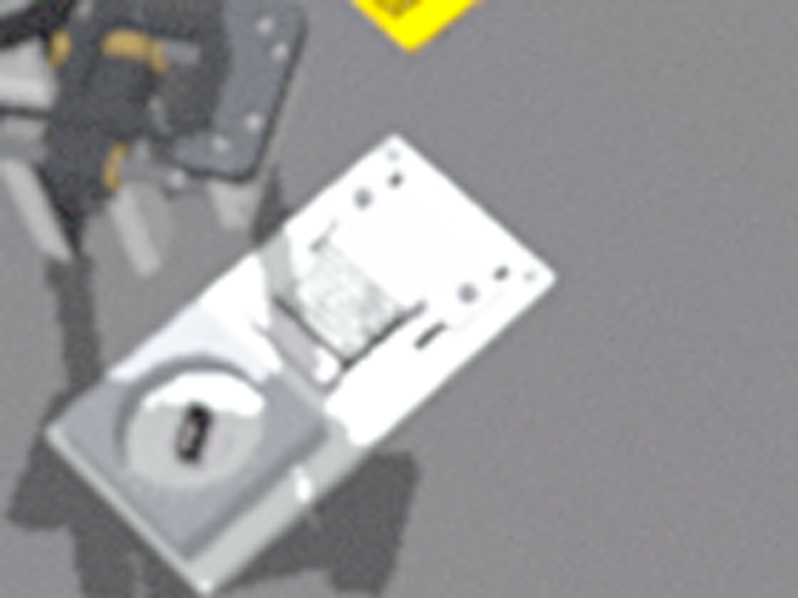

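The knob at (192,432) is turned about 1 rad. The jaw is closed against the module at (345,300), which stands square against the stop, and the gripper is clear. Handing in.

```bash
python3 -c "
from cell import manip
print(manip.hand_in())"
```

```text
the job is handed in; nothing more can be done
None
```

The module is clamped fins up in the holder at about 10 N, estimated from a rise of about 0.09 N m in the wrist joint's torque; the gripper is clear and the job is handed in, but no verdict was returned.

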